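# Clear the stapler bay and slide the stapler home under the desk riser

### The arm

A 6-joint arm with a two-finger parallel gripper is mounted at the origin on a cart in front of the work surface, level with it; the furniture and walls round the work are solid. World frame = base frame: x ahead of the robot, y to its left, z up, the work surface at z = 0. Lengths are in mm, angles in rad, forces in N, time in s.
With the tool pointing down it reaches from about 275 to 1000 mm from the base axis. Payload 8.4 kg.
Tool frame: the origin (TCP) lies midway between the tips of the shut fingers; the grasp point (between the pads) lies behind it (bot.grasp_offset is the z of the grasp point in the tool frame, in mm); z points along the fingers, y is the line along which they close (so a half turn about z gives the same grasp; the last joint's range is limited). The gripper opens to 85 mm and grips with 20 to 120 N. Pads are 22 mm wide; open, the fingers measure 114 mm over their backs; the gripper's body (76 mm by 85 mm) begins 54 mm behind the grasp point. The pads swing forward as they close: fully open they stand 13 mm farther back than shut.
Start: joints at [1.129, 0.353, 1.633, -0, 1.155, -0.002], TCP at [266.098, 565.526, 231.281] pointing down, gripper open.
Joint ranges: [-2.63, 2.63], [-0.92, 2.1], [0.06, 2.66], [-1.3, 4.44], [0, 2.69], [-3.02, 3.02]. Speed limits (rad/s): [2.22, 2.22, 2.79, 3.14, 3.14, 3.14].

### API

Orientations are given as a rotation vector (axis times angle).
In Python, from cell import bot gives the robot as it stands.
- The arm moves only by the tool move_arm, never from a script. Its argument "moves" is text: rows parted by semicolons, each of 7 numbers parted by spaces: the turn, a rotation vector about the tool's x, y, z in units of 5 degrees (1.0 is 5 degrees), then the shift along the tool's x, y, z in cm, then the closure, from 0 (fully open) to 1 (shut). In form: ax ay az tx ty tz fingers; .... A call has 1 to 8 rows; each row is the pose to reach, as a shift and turn from the pose commanded when the call began, along the tool's axes at that moment; what a row does not reach only later rows make up. A row lasts 1/10 s, in which the tool goes at most 50 mm and 8.59 degrees, less where a joint would pass 70% of its speed; a pose out of reach is approached as far as the arm can. A call with a gripper value outside its range is refused whole. The fingers move at their own pace and stop on an object; "force" is the grip in N (left out, the last holds). Time passes only in rows, so rows that repeat a pose let the fingers close. It gives the time, the measured TCP pose, the force, the opening and the grip force at its end, in the units of the state.
- bot.observe(): the state, without advancing time (a new reading comes with each control period).
- bot.capture(name): name is "scene" or "side" or "wrist"; returns (picture, depth): 384x512x3 uint8, red, green, blue; 384x512 float32, mm along the optical axis (not along the pixel's ray), 0 where there is no reading.
- bot.calibration(name): a dict with "fx", "fy", "cx", "cy" (pixels), "k1" (the pictures are not rectified: a ray, as slopes to the right and down, at radius r is drawn at 1 + k1 r^2 times it, then the intrinsics apply), "eye" and "orientation" of the camera in the world. Camera axes: x right, y down, z forward; pixel columns grow to the right and rows downward; lengths in mm; the calibration is good to about 2 mm. A picture is of the moment at which its call begins: read the wrist's pose just before it. calibration takes no time and is no camera call; for the wrist camera it gives the pose at the moment of the call.
- bot.job_done(): hands the job in; it is judged then, once.
Trained networks look in the newest picture that a camera, given by its name, has taken for a name from the list of things; names that differ only in an ending like _2 or _b are one class to them, and where a whole thing is asked for, a point or a joint stands for the part that bears it (a point fixed in the world has none). Each returns a list of dicts, best first, with "conf" (0 to 1); they miss things now and then, are a little off and sometimes report something else, mostly with a low value. They report only what shows in the picture. A call takes as long as a camera call. They do not tell look-alikes from the thing itself.
- bot.regions_of(camera, thing): "mask" (384x512 bool, what is visible of it) and "extent" ([left, top, right, bottom] in pixels, round what is visible of it).
The state is a dict: "clock": time; "joint_positions": joint angles; "joint_velocities": joint speeds; "joint_torque": joint torques, N m; "tcp_pos": TCP position; "tcp_rot": TCP orientation; "contact_force": force on the tool from outside, world axes, zero at the start; "ft_torque": the same for the moment, N m; "grip_width": opening from 0.0 (shut) to 1.0 (fully open); "finger_force": force on a finger pad.
Only numpy, scipy, OpenCV 4.12 (cv2) and the standard library are available. Lean on these libraries where they do the work, as an engineer would, in place of code of your own. Each camera call takes 0.05 s, during which the arm holds its last target. There are 200 camera calls.

### The job

The rubber stamp has been left standing in the stapler's bay under the desk riser. Take it out without tipping it over and stand it upright in the felt-lined tray, then slide the stapler that lies in front of the riser (not the one far off to the right), either end first, between the two guide rails under the riser until it is fully home against the back stop. Leave the ink bottle and the mug where they are.

Things in the scene. Friction and masses are not known exactly. Their poses are not given: they have to be found in the camera images.
- riser: Fixed light-wood desk riser. Origin: on the table straight below the middle of its board's front edge; x runs level into the bay (away from the robot), y left, z up; turned up to 0.2 rad. Board (mm): x 0 to 210, y -150 to 150, underside 160 above the table, 16 thick; a book lies fixed on top. Side panels 14 thick at y +-143, x 55 to 205.
- bay_mouth (a point): Point on the table midway between the two dark steel guide rails where they become parallel, at x -47 mm in the riser's frame, with its axes. Rails are 20 mm high, 10 thick, inner faces 46 apart, and run along x to a dark rubber back stop, 30 high, whose face is at x 175 in the riser's frame; flared ends reach 21 mm nearer the robot, opening to about 60. The bay's floor is the table.
- stapler: Loose green and black stapler, 0.26 kg, in front of the riser to one side, its length roughly along the robot's x (a like one far right is not meant). Origin: middle of its underside; 160 mm long (x), 38 wide (y), 43 high. Base x -80 to 80, 38 wide, 10 high; arm above it 22 wide, 20 to 43 high, x -76 to 70, fixed; +x is the hinge end. Home: origin at x 95, y 0 in the riser's frame, near end 15 mm inside the board's front edge.
- stamp: Loose wooden rubber stamp, about 45 g, upright in the bay, its handle 4 to 14 mm inside the board's front edge, its long side along the rails. Origin: middle of its underside. Block 25 (x) by 56 (y) by 17 mm high; handle: neck 18 across from 17 to 32 high, round bulb 23 across from 32 to 66 high (best held about 50 high).
- tray: Fixed low square tray of dark wood lined with grey felt, 140 by 140 mm outside, 128 by 128 inside; origin at the middle of its underside, z up. Felt floor 6 high, rim 14 high.
- ink_bottle: Bystander: loose dark square ink bottle with black cap, 49 by 49 by 57 mm, origin at the middle of its underside.
- mug: Bystander: loose white mug, 82 by 114 by 91 mm with its handle, origin under it.
Mind the look-alikes: they are no part of the job. Several things look just like the stamp: the one meant starts farthest to the robot's left.

How it is judged:
By the outcome, as a careful person would: the job done as asked, in the order asked, and still so for the second after the job is handed in, with the robot touching nothing.
It also fails if it takes over 67 s, if anything falls off the work surface, if the arm or the gripper's body presses on something with over 40 N, if the wrist force passes 120 N, or if a joint passes its speed limit or range.

## Working session

There is one attempt and no reset: what is moved stays moved. The work goes in short steps, Python scripts to look and compute and a tool call to move; the robot and the scene stay as the last step left them, time stands still between calls to the robot, and variables do not carry over. Pictures are saved under pics/ and viewed, at most 13 in all, crops included, and the job is handed in when it is done.

Besides the shell and the picture viewer there is one more tool, called after "Request:" by a JSON object that holds its "method" and its "body", one argument or row to a line. move_arm: Moves the arm, as the interface text tells. Its arguments: {"type":"object","properties":{"moves":{"type":"string"},"force":{"type":"number"}},"required":["moves"]}

```bash
ls; mkdir -p pics
cat > h.py <<'E'
import numpy as np, cv2
from cell import bot
from scipy.spatial.transform import Rotation as R
def rot(o):
    o=np.array(o,float); return o if o.shape==(3,3) else (R.from_rotvec(o).as_matrix() if o.size==3 else R.from_quat(o).as_matrix())
def cloud(c,d):
    h,w=d.shape; v,u=np.mgrid[:h,:w]; K=np.array([[c['fx'],0,c['cx']],[0,c['fy'],c['cy']],[0,0,1.]])
    p=cv2.undistortPoints(np.stack([u,v],-1).reshape(-1,1,2).astype(np.float64),K,np.array([c['k1'],0,0,0,0.])).reshape(h,w,2)
    P=np.concatenate([p,np.ones((h,w,1))],-1)*d[...,None]
    return P@rot(c['orientation']).T+np.array(c['eye'])
def shot(n):
    c=bot.calibration(n); im,d=bot.capture(n); return im,d,cloud(c,d)
def save(f,im): cv2.imwrite('pics/'+f,cv2.cvtColor(im,cv2.COLOR_RGB2BGR))
E
python3 - <<'E'
from h import *
print(bot.calibration('scene'),bot.grasp_offset)
ims=[]
for n in ['scene','side']:
    im,d,P=shot(n); np.savez('/tmp/'+n,im=im,d=d,P=P); ims.append(im)
    for t in ['stamp','stapler','tray','riser','ink_bottle','mug']:
        for r in bot.regions_of(n,t):
            m=r['mask']&(d>0); q=P[m]
            print(n,t,round(r['conf'],2),r['extent'],m.sum(),np.median(q,0).round(),np.percentile(q,2,axis=0).round(),np.percentile(q,98,axis=0).round())
s=np.vstack(ims); save('a.png',cv2.resize(np.hstack(ims),(800,300))); save('scene.png',ims[0]); save('side.png',ims[1])
E
```

```text
pics
{'fx': 395.11584552751884, 'fy': 395.11584552751884, 'cx': 259.657384008046, 'cy': 195.53642503516437, 'k1': -0.11365183079109026, 'eye': array([-34.83328893, 123.01908381, 844.11159971]), 'orientation': array([-1.3205005 ,  2.38008322, -0.8245234 ])} -18.700000000000003
scene stamp 0.72 [373.5, 189.1, 389.9, 215.6] 306 [ 303. -486.   17.] [ 279. -505.    1.] [ 332. -477.   66.]
scene stamp 0.69 [347.0, 213.6, 375.1, 236.8] 346 [ 278. -392.   17.] [ 257. -421.   -2.] [ 307. -372.   65.]
scene stamp 0.53 [252.6, 144.3, 266.6, 167.7] 224 [ 614. -298.   18.] [ 593. -312.    4.] [ 646. -286.   65.]
scene stamp 0.17 [101.5, 155.4, 152.7, 200.0] 1294 [689.  40.  55.] [663.   1.   7.] [742.  96.  91.]
scene stapler 0.73 [252.2, 142.1, 266.6, 168.3] 238 [ 615. -297.   18.] [ 593. -313.   -2.] [ 645. -286.   65.]
scene stapler 0.61 [300.0, 155.8, 354.1, 191.2] 948 [ 462. -432.   25.] [ 397. -474.   -2.] [ 529. -395.   45.]
scene tray 0.92 [141.7, 195.4, 213.2, 258.6] 2774 [527.  -7.   6.] [460. -76.  -1.] [599.  61.  15.]
scene riser 0.86 [188.2, 59.5, 313.4, 179.4] 7295 [ 697. -302.  17
[... 517 characters left out ...]
6.2] 240 [ 621. -308.   19.] [ 597. -319.   -0.] [ 671. -282.   66.]
side stapler 0.56 [266.2, 225.5, 297.8, 272.1] 831 [ 455. -452.   29.] [ 399. -482.   -1.] [ 535. -403.   45.]
side tray 0.77 [186.9, 151.8, 245.0, 185.9] 1206 [534. -12.   8.] [463. -80.   1.] [603.  61.  17.]
side riser 0.8 [270.2, 119.7, 394.5, 226.1] 7523 [ 701. -382.  174.] [ 588. -486.    6.] [ 804. -180.  192.]
side riser 0.7 [188.7, 152.8, 243.4, 184.4] 1193 [537. -10.   8.] [464. -80.  -0.] [615.  60.  17.]
side ink_bottle 0.64 [331.5, 226.6, 349.2, 252.4] 503 [ 591. -510.   34.] [ 571. -533.   -2.] [ 634. -472.   58.]
side mug 0.84 [239.7, 120.1, 264.0, 150.3] 683 [696.  15.  61.] [666.  -6.   7.] [744.  73.  90.]
```

View pics/a.png

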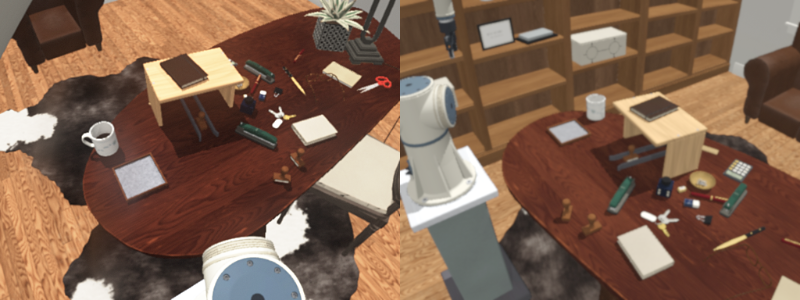

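Run:
```python
import numpy as np,cv2
a=np.load('/tmp/scene.npz');b=np.load('/tmp/side.npz')
x=cv2.resize(a['im'][100:240,180:400],(800,509),interpolation=cv2.INTER_CUBIC)
cv2.imwrite('pics/b.png',x[...,::-1])
# riser board top/front edge
for n,z in (('scene',a),('side',b)):
    P=z['P'];d=z['d'];m=(d>0)&(P[...,2]>166)&(P[...,2]<182)&(P[...,0]>500)&(P[...,0]<900)&(P[...,1]>-560)&(P[...,1]<-80)
    k=cv2.minAreaRect(P[m][:,:2].astype(np.float32)); print(n,m.sum(),k,np.median(P[m][:,2]),cv2.boxPoints(k).round(1).tolist())
```

```text
scene 4013 ((717.7476806640625, -321.77703857421875), (300.88568115234375, 214.7267303466797), 78.72541046142578) 175.10462431277733 [[583.0, -448.29998779296875], [793.5999755859375, -490.29998779296875], [852.5, -195.1999969482422], [641.9000244140625, -153.1999969482422]]
side 3302 ((719.697509765625, -324.17822265625), (301.08551025390625, 213.9527130126953), 79.02365112304688) 175.2274495232141 [[586.0, -451.6000061035156], [796.0999755859375, -492.29998779296875], [853.4000244140625, -196.8000030517578], [643.2999877929688, -156.0]]
```

View b.

View pics/b.png

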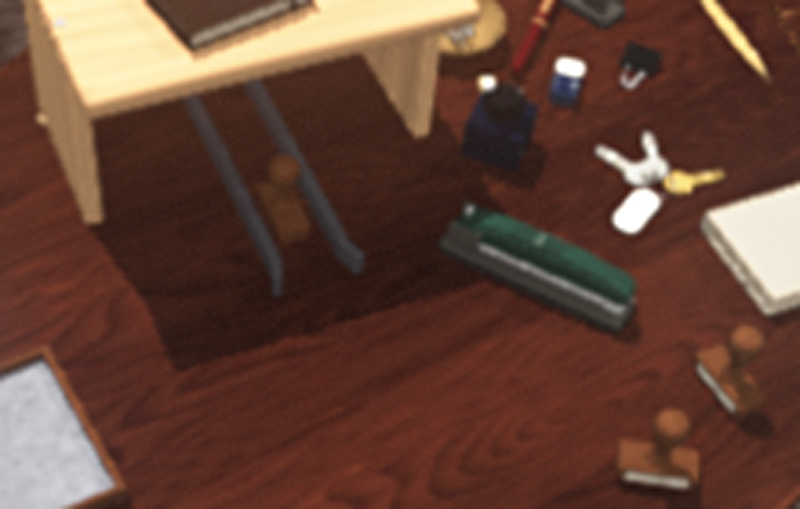

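```bash
cat >> h.py <<'E'
YAW=-0.196; O=np.array([614.5,-302.5,0.])
def Rz(a): return R.from_euler('z',a).as_matrix()
def riser(p): return O+Rz(YAW)@np.array(p,float)
def toriser(p): return (np.atleast_2d(p)-O)@Rz(YAW)
def tool(yaw,el,flip=1):
    """tool z heads along yaw, el below the level; closes level"""
    z=Rz(yaw)@[np.cos(el),0,-np.sin(el)]; y=flip*(Rz(yaw)@[0,1,0]); return np.c_[np.cross(y,z),y,z]
def state():
    s=bot.observe(); return np.array(s['tcp_pos']),rot(s['tcp_rot']),s
def go(g,Rt):
    """turn and shift (move units) taking the grasp point to g with orientation Rt"""
    p,R0,s=state(); tcp=np.array(g)-Rt[:,2]*bot.grasp_offset
    rv=R.from_matrix(R0.T@Rt).as_rotvec(degrees=True)/5; t=R0.T@(tcp-p)/10
    print('clock',round(s['clock'],2),'turn',rv.round(2),'shift',t.round(2),'rows',round(max(np.linalg.norm(rv)/1.718,np.linalg.norm(t)/5),1))
E
python3 - <<'E'
from h import *
p,R0,s=state(); print(p,R0.round(2)); c=bot.calibration('wrist')
print('cam in tool',R0.T@(np.array(c['eye'])-p),(R0.T@rot(c['orientation'])).round(2).tolist(),c['fx'])
for n in ['scene','side']:
    z=np.load(f'/tmp/{n}.npz');P=z['P'];d=z['d'];q=P[d>0]
    a=toriser(q)
    m=(abs(a[:,1])<22)&(a[:,0]>-40)&(a[:,0]<60)
    b=a[m&(q[:,2]>35)&(q[:,2]<70)]; print(n,'bulb',len(b),np.median(b,0).round(1),b.min(0).round(),b.max(0).round())
    m=(q[:,2]>24)&(q[:,2]<60)&(abs(q[:,0]-462)<110)&(abs(q[:,1]+435)<70)
    k=cv2.minAreaRect(q[m][:,:2].astype(np.float32)); print('stapler',m.sum(),k,cv2.boxPoints(k).round().tolist(), q[m].mean(0))
    m=(q[:,2]>4)&(q[:,2]<20)&(abs(q[:,0]-530)<90)&(abs(q[:,1]+8)<90)
    print('tray',cv2.minAreaRect(q[m][:,:2].astype(np.float32)))
for fl in(1,-1): go(riser([-97+9,0,157]),tool(YAW,np.pi/4,fl))
E
```

```text
[266.10375842 565.52312463 231.29069243] [[-0.9   0.43 -0.  ]
 [ 0.43  0.9   0.  ]
 [ 0.    0.   -1.  ]]
cam in tool [  70.50609966   -0.44376355 -142.17628196] [[0.0, -0.96, -0.28], [1.0, 0.0, -0.0], [0.0, -0.28, 0.96]] 272.8090129575407
scene bulb 77 [ 1.2  4.2 60.2] [-5. -9. 35.] [16. 14. 68.]
stapler 507 ((481.3177490234375, -474.2406005859375), (150.478515625, 115.00359344482422), 23.264429092407227) [[389.0, -451.0], [435.0, -557.0], [573.0, -497.0], [528.0, -392.0]] [ 463.35363366 -435.39597419   37.03167913]
tray ((530.0292358398438, -7.127098083496094), (140.1648712158203, 143.34371948242188), 86.54253387451172)
side bulb 77 [ 6.5 -3.9 59.6] [ -1. -11.  35.] [20. 12. 68.]
stapler 478 ((487.81488037109375, -479.14910888671875), (148.0444793701172, 114.25559997558594), 26.434125900268555) [[396.0, -461.0], [447.0, -563.0], [580.0, -497.0], [529.0, -395.0]] [ 462.57251872 -446.58629904   37.89505495]
tray ((534.14404296875, -9.134498596191406), (148.21426391601562, 141.54942321777344), 86.1292724609375)
clock 0.7 turn [-1.1  -8.95 -2.65] shift [-61.23 -65.51   8.75] rows 18.0
clock 0.7 turn [-12.78   1.57  30.84] shift [-61.23 -65.51   8.75] rows 19.5
```

Request:
{"method": "move_arm", "body": {
  "moves": "0 0 0 -6 -6 0 0;-0.1 -1 -0.3 -12 -12 1 0;-0.2 -2 -0.6 -15 -16 2 0;-0.3 -3 -0.9 -18 -20 3 0;-0.4 -4 -1.2 -21 -23 4 0;-0.5 -5 -1.5 -24.5 -26 5 0;-0.6 -6 -1.7 -28 -29.5 5.5 0;-0.7 -7 -1.9 -31 -33 6 0"
}}

```text
clock: 1.5
tcp_pos: [388.8, 188.4, 179.3]
tcp_rot: [0.336, 2.506, -0.094]
contact_force: [1.5, -1.3, 0.7]
grip_width: 1.002
finger_force: 0.0
```

Run:
```python
from h import *
print(state()[0]);go(riser([-88,0,157]),tool(YAW,np.pi/4))
```

```text
[388.79712112 188.35774188 179.30606132]
clock 1.5 turn [-0.42 -1.94 -0.66] shift [-20.31 -42.04  18.25] rows 10.0
```

Request:
{"method": "move_arm", "body": {
  "moves": "0 -0.2 -0.1 -2 -4.5 2 0;-0.1 -0.5 -0.2 -4 -9 4 0;-0.2 -0.8 -0.3 -6.5 -13.5 6 0;-0.2 -1.1 -0.4 -8.5 -18 8 0;-0.3 -1.4 -0.5 -11 -22.5 10 0;-0.3 -1.6 -0.6 -13 -27 12 0;-0.4 -1.8 -0.6 -15 -31 14 0;-0.4 -1.9 -0.7 -17 -35 16 0"
}}

```text
clock: 2.3
tcp_pos: [492.8, -125.5, 206.5]
tcp_rot: [0.254, 2.389, -0.137]
contact_force: [0.2, -0.1, 0.0]
grip_width: 1.0
finger_force: 0.0
```

Run:
```python
from h import *
print(state()[0]);go(riser([-88,0,157]),tool(YAW,np.pi/4))
```

```text
[ 492.78791138 -125.49466183  206.49672985]
clock 2.3 turn [-0.44 -0.48 -0.  ] shift [ -1.59 -14.6   10.54] rows 3.6
```

Request:
{"method": "move_arm", "body": {
  "moves": "-0.1 -0.1 0 -0.5 -4 2.5 0;-0.2 -0.3 0 -1 -8 5 0;-0.4 -0.4 0 -1.3 -12 8 0;-0.4 -0.5 0 -1.6 -14.6 10.5 0;-0.4 -0.5 0 -1.6 -14.6 10.5 0;-0.4 -0.5 0 -1.6 -14.6 10.5 0"
}}

```text
clock: 2.9
tcp_pos: [572.1, -197.2, 198.1]
tcp_rot: [0.279, 2.396, -0.203]
contact_force: [0.3, 0.3, -0.0]
grip_width: 1.004
finger_force: 0.0
```

Run:
```python
from h import *
p,R0,s=state();print(p)
im,d,P=shot('wrist'); np.savez('/tmp/w1',im=im,d=d,P=P); save('w1.png',im)
for r in bot.regions_of('wrist','stamp'):
    m=r['mask']&(d>0); a=toriser(P[m]); b=a[(a[:,2]>36)]
    print(round(r['conf'],2),r['extent'],m.sum(),np.median(a,0).round(1),'bulb',len(b),b.mean(0).round(1) if len(b) else '',np.percentile(b,[1,99],axis=0).round(1).tolist() if len(b) else '')
go(riser([9,0,50]),tool(YAW,np.pi/4))
```

```text
[ 572.11722846 -197.18679587  198.1054019 ]
0.88 [167.3, 80.1, 207.6, 147.7] 1561 [ 1.6  5.5 17.6] bulb 506 [ 3.7  5.  57.7] [[-3.0, -6.7, 37.3], [17.2, 14.3, 65.9]]
clock 3.0 turn [-1.07 -0.59  0.03] shift [ 4.5  -7.82 18.44] rows 4.1
```

View pics/w1.png

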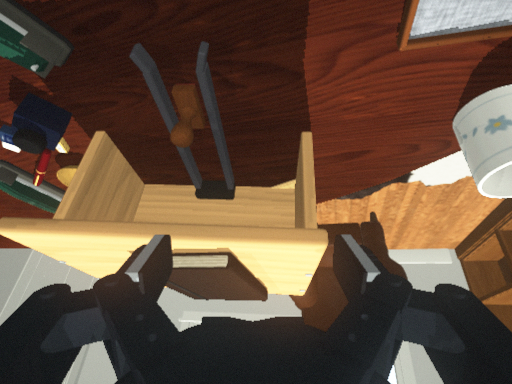

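Run:
```python
from h import *
p,R0,s=state();print(np.round(s['joint_positions'],3),np.round(s['joint_velocities'],3),p,toriser(p),R0.round(2))
P=np.load('/tmp/w1.npz')['P'];d=np.load('/tmp/w1.npz')['d'];a=toriser(P.reshape(-1,3)).reshape(P.shape)
# rails top 20 high
ok=d>0
for x0 in range(-60,20,15):
    m=ok&(abs(a[...,2]-20)<3)&(abs(a[...,0]-x0)<5)&(abs(a[...,1])<45); y=a[m][:,1]; print(x0,y[y<0].mean() if (y<0).any() else 0,y[y>0].mean() if (y>0).any() else 0,len(y))
m=ok&(abs(a[...,2]-30)<4)&(a[...,0]>120)&(abs(a[...,1])<40);print('stop',a[m].mean(0),a[m][:,0].min(),m.sum())
m=ok&(abs(a[...,2]-168)<5)&(abs(a[...,1])<140)&(abs(a[...,0])<12);print('front',np.polyfit(a[m][:,1],a[m][:,0],1),m.sum())
m=ok&(abs(a[...,0]-130)<70)&(a[...,2]>40)&(a[...,2]<150)&(abs(abs(a[...,1])-136)<12);y=a[m][:,1];print('sides',np.median(y[y<0]),np.median(y[y>0]))
go(riser([-88,0,157]),tool(YAW,np.pi/4))
```

```text
[-3.340e-01  1.490e-01  2.254e+00 -1.295e+00  1.000e-03 -3.780e-01] [ 0.004 -0.019  0.027 -0.    -0.003  0.004] [ 571.70443678 -197.06199439  197.80992171] [[-62.5099607   95.08489928 197.80992171]] [[-0.73  0.26  0.64]
 [ 0.14  0.96 -0.22]
 [-0.67 -0.07 -0.74]]
-60 -31.358517096169216 33.401667824803326 186
-45 -26.451191246545317 29.13251504194551 174
-30 -26.271587143606997 29.34715869088161 161
-15 -19.420477150745892 21.606019158841747 199
0 -17.57311295244474 16.686925117471787 229
15 -24.46133492204432 24.080187241741754 141
stop [188.42282328   1.79572335  30.01562535] 177.27674372090794 380
front [-0.00523316  3.5551981 ] 3372
sides -134.61246514858988 137.24287404611306
clock 3.0 turn [-1.07 -0.59  0.03] shift [ 4.53 -9.17  4.07] rows 2.2
```

Request:
{"method": "move_arm", "body": {
  "moves": "0 0.5 0 0 0 -1 0;-0.5 1 0 0 -2 -2 0;-0.8 1.5 0 1 -4 -2 0;-1 2 0 2 -6 -2 0;-1 2 0 3 -8 -2 0;-1 2 0 4 -9 -2 0;-1 2 0 4 -9 -2 0"
}}

```text
clock: 3.7
tcp_pos: [508.1, -270.7, 186.9]
tcp_rot: [0.337, 2.568, -0.243]
contact_force: [-0.2, -1.0, -0.4]
grip_width: 0.995
finger_force: 0.0
```

Run:
```python
from h import *
p,R0,s=state();print(np.round(s['joint_positions'],4),p,toriser(p),s['tcp_rot'])
for el in (50,55,60): go(riser([-70,2,125]),tool(YAW,np.radians(el)))
```

```text
[-0.5091  0.1268  2.202   0.1187  0.2439 -1.9257] [ 508.09016294 -270.66932816  186.89847985] [[-110.57139511   10.49817489  186.89847985]] [ 0.33708855  2.56786108 -0.24323913]
clock 3.7 turn [-1.62 -1.61 -0.17] shift [-0.44  0.46  9.28] rows 1.9
clock 3.7 turn [-1.61 -0.61 -0.24] shift [-0.27  0.45  9.29] rows 1.9
clock 3.7 turn [-1.59  0.39 -0.31] shift [-0.11  0.45  9.3 ] rows 1.9
```

```bash
cat >> h.py <<'E'
def fit():
    D=[([1.129,.353,1.633,0,1.155,-.002],[266.098,565.526,231.281],[0,0,-1]),
       ([-.334,.149,2.254,-1.295,.001,-.378],[571.70443678,-197.06199439,197.80992171],None),
       ([-.5091,.1268,2.202,.1187,.2439,-1.9257],[508.09,-270.669,186.898],rot([.33708855,2.56786108,-.24323913])[:,2])]
    A=[];b=[]
    for q,p,z in D:
        p=np.array(p); c,s=np.cos(q[0]),np.sin(q[0]); e=np.array([c,s,0])
        if z is None: z=e*np.sin(q[1]+q[2])+[0,0,np.cos(q[1]+q[2])]
        z=np.array(z); A+=[[1,0,np.sin(q[1]),np.sin(q[1]+q[2]),z@e],[0,1,np.cos(q[1]),np.cos(q[1]+q[2]),z[2]]]; b+=[p@e,p[2]]
    return np.linalg.lstsq(np.array(A),np.array(b),rcond=None),np.array(A),np.array(b)
E
python3 - <<'E'
from h import *
(x,_,rk,sv),A,b=fit(); print(x.round(1),(A@x-b).round(1),sv)
for a1 in(0,):
    y=np.linalg.lstsq(A[:,1:],b,rcond=None)[0]; print(y.round(1),(A[:,1:]@y-b).round(1))
d1,L1,L2,L3=y
def bend(g,Rt):
    w=np.array(g)-Rt[:,2]*bot.grasp_offset-L3*Rt[:,2]; r=np.hypot(w[0],w[1]);h=w[2]-d1;D=np.hypot(r,h)
    c3=(D*D-L1**2-L2**2)/(2*L1*L2);q3=np.arccos(c3);q2=np.arctan2(r,h)-np.arctan2(L2*np.sin(q3),L1+L2*c3)
    q1=np.arctan2(w[1],w[0]);f=np.array([np.cos(q1)*np.sin(q2+q3),np.sin(q1)*np.sin(q2+q3),np.cos(q2+q3)])
    v=R.from_euler('z',-q1).apply(Rt[:,2]); u=R.from_euler('y',-(q2+q3)).apply(v) # in forearm frame
    return np.round([q1,q2,q3,np.arctan2(u[1],u[0]),np.arccos(f@Rt[:,2])],2)
for el in(40,50,55,60):
    for g in ([-70,2,125],[9,2,50],[-60,0,110],[35,0,42]): print(el,g,bend(riser(g),tool(YAW,np.radians(el))))
    print('tray',bend([530,-10,80],tool(0,np.radians(el))))
E
```

```text
[ 23.8 142.7 600.7 429.9 301.8] [-0.1 -0.1  0.9 -2.1 -0.7  2.2] [3.16272737 2.16102711 0.5583574  0.11637921 0.0315038 ]
[139.1 627.4 445.9 316.4] [-0.1  0.2  1.6 -2.  -1.6  1.8]
40 [-70, 2, 125] [-0.64  0.37  2.36  2.42  0.52]
40 [9, 2, 50] [-0.57  0.57  2.26  2.61  0.59]
40 [-60, 0, 110] [-0.64  0.41  2.36  2.46  0.55]
40 [35, 0, 42] [-0.56  0.6   2.21  2.62  0.57]
tray [-0.03  0.41  2.61  3.1   0.76]
50 [-70, 2, 125] [-0.61  0.33  2.26  1.94  0.28]
50 [9, 2, 50] [-0.55  0.53  2.16  2.34  0.31]
50 [-60, 0, 110] [-0.6   0.37  2.25  2.04  0.29]
50 [35, 0, 42] [-0.53  0.57  2.11  2.33  0.3 ]
tray [-0.03  0.33  2.5   3.09  0.39]
55 [-70, 2, 125] [-0.59  0.32  2.21  1.4   0.23]
55 [9, 2, 50] [-0.53  0.52  2.11  1.94  0.2 ]
55 [-60, 0, 110] [-0.59  0.36  2.2   1.54  0.22]
55 [35, 0, 42] [-0.52  0.56  2.06  1.89  0.19]
tray [-0.03  0.31  2.44  3.07  0.22]
60 [-70, 2, 125] [-0.57  0.33  2.15  0.83  0.25]
60 [9, 2, 50] [-0.52  0.52  2.06  1.18  0.17]
60 [-60, 0, 110] [-0.57  0.36  2.14  0.91  0.23]
60 [35, 0, 42] [-0.51  0.55  2.    1.1   0.17]
tray [-0.03  0.3   2.39  2.95  0.07]
```

Request:
{"method": "move_arm", "body": {
  "moves": "0 0 1.7 0 0 0 0;0 0 3.4 0 0 0 0;0 0 5.1 0 0 0 0;0 0 6.8 0 0 0 0;0 0 8.5 0 0 0 0;0 0 10.2 0 0 0 0;0 0 11.9 0 0 0 0;0 0 13.6 0 0 0 0"
}}

```text
clock: 4.5
tcp_pos: [508.4, -270.8, 187.0]
tcp_rot: [1.717, 1.929, 0.202]
contact_force: [-0.3, -0.8, 0.0]
grip_width: 1.0
finger_force: 0.0
```

Request:
{"method": "move_arm", "body": {
  "moves": "0 0 1.7 0 0 0 0;0 0 3.4 0 0 0 0;0 0 5.1 0 0 0 0;0 0 6.8 0 0 0 0;0 0 8.5 0 0 0 0;0 0 10.2 0 0 0 0;0 0 11.9 0 0 0 0;0 0 13.6 0 0 0 0"
}}

```text
clock: 5.3
tcp_pos: [508.4, -270.8, 187.0]
tcp_rot: [2.621, 0.669, 0.604]
contact_force: [0.7, 0.4, -0.5]
grip_width: 0.998
finger_force: 0.0
```

Request:
{"method": "move_arm", "body": {
  "moves": "0 0 1.7 0 0 0 0;0 0 3.4 0 0 0 0;0 0 5.1 0 0 0 0;0 0 6.8 0 0 0 0;0 0 8.5 0 0 0 0;0 0 8.8 0 0 0 0"
}}

```text
clock: 5.9
tcp_pos: [508.5, -270.9, 187.1]
tcp_rot: [2.827, -0.377, 0.795]
contact_force: [0.4, 0.1, 0.9]
grip_width: 0.997
finger_force: 0.0
```

Run:
```python
from h import *
p,R0,s=state();print(np.round(s['joint_positions'],2),p,toriser(p))
for el in (45,50,55): go(riser([-70,2,125]),tool(YAW,np.radians(el),-1))
```

```text
[-0.51  0.13  2.2   0.11  0.24  1.23] [ 508.45743347 -270.86701162  187.06409754] [[-110.1726582    10.37580141  187.06409754]]
clock 5.9 turn [ 1.65  2.59 -0.14] shift [ 0.54 -0.48  9.24] rows 1.9
clock 5.9 turn [ 1.64  1.6  -0.21] shift [ 0.38 -0.48  9.27] rows 1.9
clock 5.9 turn [ 1.63  0.6  -0.28] shift [ 0.22 -0.48  9.28] rows 1.9
```

Request:
{"method": "move_arm", "body": {
  "moves": "0.8 0.2 0 0 0 1 0;1.6 0.4 -0.1 0.2 -0.2 2 0;1.6 0.8 -0.1 0.3 -0.4 3 0;1.6 1.2 -0.2 0.4 -0.5 4 0;1.6 1.6 -0.2 0.4 -0.5 5 0;1.6 2 -0.2 0.4 -0.5 6 0;1.6 2.3 -0.2 0.4 -0.5 6 0;1.6 2.6 -0.2 0.4 -0.5 6 0"
}}

```text
clock: 6.7
tcp_pos: [541.1, -267.1, 142.8]
tcp_rot: [2.885, -0.259, 1.101]
contact_force: [0.2, 0.5, -0.7]
grip_width: 0.994
finger_force: 0.0
```

Run:
```python
from h import *
p,R0,s=state();print(np.round(s['joint_positions'],2),p,toriser(p),'elev',np.degrees(np.arcsin(-R0[2,2])))
im,d,P=shot('wrist'); np.savez('/tmp/w2',im=im,d=d,P=P); save('w2.png',im)
for r in bot.regions_of('wrist','stamp'):
    m=r['mask']&(d>0); a=toriser(P[m]); b=a[(a[:,2]>36)]
    print(round(r['conf'],2),r['extent'],m.sum(),np.median(a,0).round(1),'bulb',len(b),b.mean(0).round(1) if len(b) else '',np.percentile(b,[1,99],axis=0).round(1).tolist() if len(b) else '')
go(riser([-40,3,99]),tool(YAW,np.radians(45),-1)); go(riser([8,3,51]),tool(YAW,np.radians(45),-1))
```

```text
[-0.64  0.29  2.25  1.76  0.32 -0.55] [ 541.06886047 -267.13035911  142.83710976] [[-78.91333242  20.39190318 142.83710976]] elev 48.32055503271644
0.62 [260.5, 164.5, 287.7, 220.8] 1190 [ 0.7  2.  20.3] bulb 503 [ 4.9  2.1 61.2] [[-3.7, -9.0, 45.8], [17.4, 12.7, 65.6]]
0.62 [0.0, 249.0, 78.3, 324.9] 3222 [-84.1 253.2   5.4] bulb 6 [-111.    89.1  196.7] [[-111.6, 88.1, 195.9], [-110.4, 89.9, 197.9]]
clock 6.8 turn [-0.36  0.7   0.01] shift [0.28 2.   7.65] rows 1.6
clock 6.8 turn [-0.36  0.7   0.01] shift [ 0.69  2.21 14.42] rows 2.9
```

View pics/w2.png

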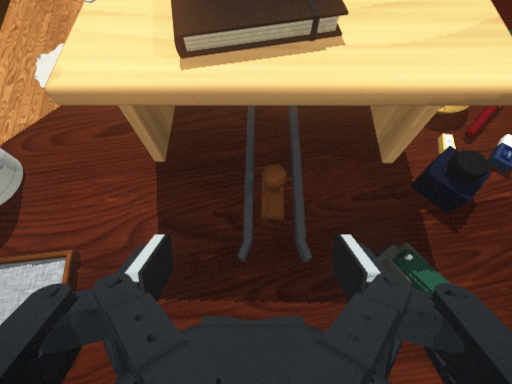

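Request:
{"method": "move_arm", "body": {
  "moves": "-0.2 0.4 0 0.1 1 2 0;-0.4 0.7 0 0.2 2 5 0;-0.4 0.7 0 0.3 2.1 7.6 0;-0.4 0.7 0 0.4 2.2 10 0;-0.4 0.7 0 0.6 2.2 12.5 0;-0.4 0.7 0 0.7 2.2 14.5 0;-0.4 0.7 0 0.7 2.2 14.5 0;-0.4 0.7 0 0.7 2.2 14.5 0"
}}

```text
clock: 7.6
tcp_pos: [637.5, -303.1, 38.7]
tcp_rot: [2.82, -0.277, 1.168]
contact_force: [0.8, 0.1, 0.2]
grip_width: 1.003
finger_force: 0.0
```

Run:
```python
from h import *
p,R0,s=state();print(np.round(s['joint_positions'],2),p,toriser(p),'elev',np.degrees(np.arcsin(-R0[2,2])),s['contact_force'])
im,d,P=shot('wrist'); np.savez('/tmp/w3',im=im,d=d,P=P); save('w3.png',im[100:384,120:400])
for r in bot.regions_of('wrist','stamp')[:1]:
    m=r['mask']&(d>0); a=toriser(P[m]); b=a[(a[:,2]>36)]
    print(round(r['conf'],2),r['extent'],m.sum(),np.median(a,0).round(1),'bulb',len(b),b.mean(0).round(1) if len(b) else '',np.percentile(b,[1,99],axis=0).round(1).tolist() if len(b) else '')
go(riser([8,2,51]),tool(YAW,np.radians(45),-1))
```

```text
[-0.57  0.62  2.11  2.46  0.42 -1.21] [ 637.49251487 -303.13900165   38.67372607] [[22.67673064  3.85096751 38.67372607]] elev 44.988740001670095 [0.81290465 0.13927938 0.24789842]
0.7 [230.6, 227.7, 282.8, 322.9] 3819 [ 1.4  1.9 58.7] bulb 2070 [ 6.9  1.8 62.6] [[-3.1, -9.5, 54.3], [19.1, 12.8, 65.8]]
clock 7.7 turn [ 0.03 -0.01  0.  ] shift [-0.21  0.12  0.03] rows 0.0
```

View pics/w3.png

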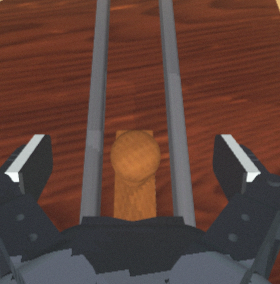

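Request:
{"method": "move_arm", "body": {
  "moves": "0 0 0 -0.1 0.1 0 0.4;0 0 0 -0.1 0.1 0 0.8;0 0 0 -0.1 0.1 0 1;0 0 0 -0.1 0.1 0 1;0 0 0 -0.1 0.1 0 1;0 0 0 -0.1 0.1 0 1;0 0 0 -0.1 0.1 0 1;0 0 0 -0.1 0.1 0 1",
  "force": 30
}}

```text
clock: 8.5
tcp_pos: [636.9, -305.0, 38.2]
tcp_rot: [2.817, -0.279, 1.17]
contact_force: [-2.7, 1.4, 4.9]
grip_width: 0.254
finger_force: 29.3
```

Request:
{"method": "move_arm", "body": {
  "moves": "0 0 0 0 0 -0.5 1;0 0 0 0 0 -1.5 1;0 0 0 0 0 -3.5 1;0 0 0 0 0 -6 1;0 0 0 0 0 -9 1;0 0 0 0 0 -12 1;0 0 0 0 0 -14.5 1;0 0 0 0 0 -15 1"
}}

```text
clock: 9.3
tcp_pos: [531.0, -283.6, 145.5]
tcp_rot: [2.816, -0.279, 1.169]
contact_force: [-0.6, -0.6, -0.6]
grip_width: 0.256
finger_force: 29.4
```

Run:
```python
from h import *
p,R0,s=state();print(np.round(s['joint_positions'],2),p,toriser(p),'elev',np.degrees(np.arcsin(-R0[2,2])),s['finger_force'])
im,d,P=shot('scene')
for r in bot.regions_of('scene','stamp')[:5]:
    m=r['mask']&(d>0); print(round(r['conf'],2),r['extent'],P[m].mean(0).round(),P[m].min(0).round(),P[m].max(0).round())
save('w4.png',np.hstack([cv2.resize(im[90:240,180:330],(384,384)),shot('wrist')[0]])[:,:])
for y in (0,-.196): go([530,-10,130],tool(y,np.radians(45),-1))
```

```text
[-0.68  0.29  2.29  2.03  0.37 -0.85] [ 530.99522748 -283.57329896  145.5376418 ] [[-85.59186853   2.30197482 145.5376418 ]] elev 44.87362554871173 29.420423156552715
0.84 [371.4, 186.8, 389.0, 216.0] [ 306. -487.   29.] [ 279. -505.    3.] [ 334. -475.   66.]
0.64 [345.7, 212.0, 374.2, 239.1] [ 279. -394.   26.] [ 253. -431.   -6.] [ 316. -370.   68.]
clock 9.45 turn [ 1.64 -0.02 -1.59] shift [ -4.99 -27.08  -1.24] rows 5.5
clock 9.45 turn [ 0.05 -0.02  0.  ] shift [ -4.97 -26.82  -1.22] rows 5.5
```

View pics/w4.png

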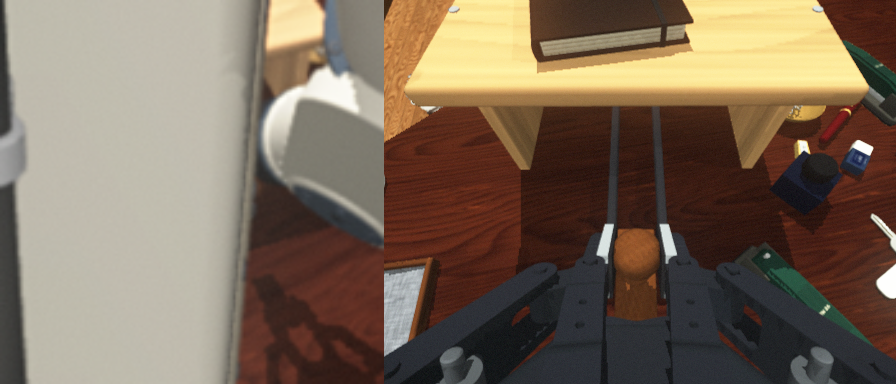

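Request:
{"method": "move_arm", "body": {
  "moves": "0 0 0 -0.5 -2.5 0 1;0 0 0 -1.2 -6 -0.3 1;0 0 0 -2 -10 -0.5 1;0 0 0 -2.6 -14 -0.7 1;0 0 0 -3.4 -18 -0.9 1;0 0 0 -4.2 -22 -1.1 1;0 0 0 -4.7 -25.5 -1.2 1;0 0 0 -5 -26.8 -1.2 1"
}}

```text
clock: 10.25
tcp_pos: [543.1, -12.5, 115.4]
tcp_rot: [2.817, -0.28, 1.166]
contact_force: [1.5, -0.2, 0.6]
grip_width: 0.254
finger_force: 29.5
```

Run:
```python
from h import *
p,R0,s=state();print(np.round(s['joint_positions'],2),p,'elev',np.degrees(np.arcsin(-R0[2,2])),s['finger_force'])
im,d,P=shot('wrist')
for t in ('stamp','tray'):
  for r in bot.regions_of('wrist',t)[:2]:
    m=r['mask']&(d>0); print(t,round(r['conf'],2),r['extent'],P[m].mean(0).round(),P[m].min(0).round(),P[m].max(0).round())
for z in (80,59,58): go([530,-8,z],tool(YAW,np.radians(45),-1))
```

```text
[ 0.11  0.3   2.44  3.71  0.42 -1.88] [543.06563409 -12.50196649 115.42433474] elev 44.99595039734894 29.480031078419415
stamp 0.62 [227.5, 228.8, 275.1, 321.4] [522.  -9. 117.] [498. -33.   4.] [588.  11. 176.]
tray 0.65 [169.9, 207.0, 341.1, 343.0] [578. -12.  11.] [478. -87.  -4.] [613.  58. 158.]
clock 10.4 turn [-0.    0.01  0.05] shift [-3.4   0.04  3.43] rows 1.0
clock 10.4 turn [-0.    0.01  0.05] shift [-4.88  0.03  4.91] rows 1.4
clock 10.4 turn [-0.    0.01  0.05] shift [-4.95  0.03  4.98] rows 1.4
```

Request:
{"method": "move_arm", "body": {
  "moves": "0 0 0 -1 0 1 1;0 0 0 -2.5 0 2.5 1;0 0 0 -4 0 4 1;0 0 0 -4.6 0 4.6 1;0 0 0 -4.8 0 4.8 1;0 0 0 -4.9 0 4.9 1;0 0 0 -5 0 5 1;0 0 0 -5 0 5 1"
}}

```text
clock: 11.2
tcp_pos: [543.2, -13.9, 46.5]
tcp_rot: [2.817, -0.28, 1.171]
contact_force: [0.4, -0.4, -0.9]
grip_width: 0.258
finger_force: 29.5
```

Request:
{"method": "move_arm", "body": {
  "moves": "0 0 0 -0.1 0 0.1 1;0 0 0 -0.1 0 0.1 1;0 0 0 -0.1 0 0.1 1"
}}

```text
clock: 11.5
tcp_pos: [543.0, -13.7, 44.7]
tcp_rot: [2.818, -0.279, 1.17]
contact_force: [-1.2, -0.6, 0.3]
grip_width: 0.255
finger_force: 29.5
```

Request:
{"method": "move_arm", "body": {
  "moves": "0 0 0 -0.1 0 0.1 1;0 0 0 -0.1 0 0.1 1;0 0 0 -0.1 0 0.1 1"
}}

```text
clock: 11.8
tcp_pos: [543.6, -13.7, 44.1]
tcp_rot: [2.816, -0.278, 1.174]
contact_force: [-4.6, 2.2, 10.7]
grip_width: 0.257
finger_force: 30.2
```

Request:
{"method": "move_arm", "body": {
  "moves": "0 0 0 0 0 0 0.7;0 0 0 0 0 0 0.6;0 0 0 0 0 0 0.4;0 0 0 0 0 0 0;0 0 0 0 0 0 0;0 0 0 0 0 0 0;0 0 0 0 0 -0.5 0;0 0 0 0 0 -2 0"
}}

```text
clock: 12.6
tcp_pos: [529.1, -11.1, 56.9]
tcp_rot: [2.818, -0.28, 1.169]
contact_force: [0.0, -0.7, 0.3]
grip_width: 1.002
finger_force: 0.0
```

Run:
```python
from h import *
p,R0,s=state();print(p,s['grip_width'],s['contact_force'])
im,d,P=shot('wrist'); save('w5.png',im[100:384,120:400])
for r in bot.regions_of('wrist','stamp')[:2]:
    m=r['mask']&(d>0); q=P[m]; q=q[q[:,2]<90]; print('stamp',round(r['conf'],2),r['extent'],q.mean(0).round(),np.percentile(q,[1,99],axis=0).round().tolist())
im,d,P=shot('side'); np.savez('/tmp/side2',P=P,d=d,im=im)
q=P[d>0]; m=(q[:,2]>30)&(q[:,2]<50)&(abs(q[:,0]-462)<110)&(abs(q[:,1]+435)<60)
q=q[m]
# stapler arm: PCA
for _ in range(3):
    c=q.mean(0); w,v=np.linalg.eigh(np.cov(q[:,:2].T)); e=v[:,1]; l=(q-c)[:,:2]@v[:,0]; q=q[abs(l)<20]
t=(q-c)[:,:2]@e; print('stapler',len(q),c.round(1),np.degrees(np.arctan2(e[1],e[0])),np.percentile(t,[1,99]),np.percentile(l,[2,98]))
r=bot.regions_of('side','stapler')
```

```text
[529.09489325 -11.08249049  56.85314104] 1.002105653358709 [ 0.04278649 -0.68049752  0.30071432]
stamp 0.79 [227.5, 213.9, 276.7, 299.5] [521. -10.  45.] [[502.0, -22.0, 11.0], [539.0, 4.0, 72.0]]
stapler 421 [ 462.1 -444.4   39.3] -154.59476515484639 [-77.45887536  64.35794038] [-13.34947437   9.95740611]
```

View pics/w5.png

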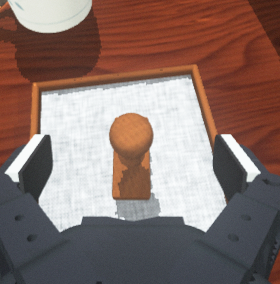

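Request:
{"method": "move_arm", "body": {
  "moves": "0 0 0 0 0 -2 0;0 0 0 0 0 -5 0;0 0 0 1 0 -9 0;0 0 0 2.5 2 -12 0;0 0 0 3.5 6 -12 0;0 0 0 4 10 -11 0;0 0 0 4 14 -10 0;0 0 0 4 18 -9 0"
}}

```text
clock: 13.6
tcp_pos: [467.1, -104.7, 164.1]
tcp_rot: [2.807, -0.278, 1.189]
contact_force: [0.7, 1.0, 1.0]
grip_width: 1.001
finger_force: 0.0
```

Run:
```python
from h import *
p,R0,s=state();print(np.round(s['joint_positions'],2),p,toriser(p))
for f in ('w2','w3','w1'):
    z=np.load(f'/tmp/{f}.npz');a=toriser(z['P'].reshape(-1,3));ok=z['d'].ravel()>0;o=[]
    for x0 in (-40,-25,40,60,80,100,120):
        m=ok&(abs(a[:,2]-19)<4)&(abs(a[:,0]-x0)<6)&(abs(abs(a[:,1])-28)<9); y=a[m][:,1]
        if (y<0).any() and (y>0).any(): o.append((x0,round((np.median(y[y<0])+np.median(y[y>0]))/2,1)))
    m=ok&(abs(a[:,2]-20)<6)&(a[:,0]>150)&(abs(a[:,1])<15); print(f,o,np.percentile(a[m][:,0],5) if m.any() else None)
go(riser([-100,2,165]),tool(YAW,np.radians(45),-1)); go(riser([-100,2,165]),tool(YAW,np.radians(80),-1))
```

```text
[-0.25  0.07  2.56  3.03  0.28 -1.5 ] [ 467.13837123 -104.74771805  164.05531724] [[-183.05191613  165.26769391  164.05531724]]
w2 [(-40, np.float64(-0.1)), (-25, np.float64(0.0)), (40, np.float64(0.6)), (60, np.float64(0.5)), (80, np.float64(0.9)), (100, np.float64(0.8)), (120, np.float64(0.7))] None
w3 [(-25, np.float64(1.4)), (40, np.float64(0.5)), (60, np.float64(0.7)), (80, np.float64(0.7)), (100, np.float64(0.9)), (120, np.float64(0.9))] None
w1 [(-40, np.float64(2.2)), (-25, np.float64(2.0)), (40, np.float64(0.3)), (80, np.float64(2.8)), (100, np.float64(3.2)), (120, np.float64(3.1))] 177.6038777246291
clock 13.6 turn [ 0.05 -0.19  0.01] shift [ 5.8  16.3   7.84] rows 3.8
clock 13.6 turn [ 0.05 -7.19 -0.01] shift [ 4.74 16.3   7.49] rows 4.2
```

Request:
{"method": "move_arm", "body": {
  "moves": "0 0 0 1.5 4 2 0;0 0 0 3 8 4 0;0 -0.1 0 4.5 12 6 0;0 -0.3 0 5.7 16 7.8 0;0 -1 0 5.6 16.3 7.8 0;0 -2 0 5.5 16.3 7.8 0;0 -3 0 5.3 16.3 7.7 0;0 -4 0 5.2 16.3 7.7 0"
}}

```text
clock: 14.4
tcp_pos: [530.2, -256.9, 149.1]
tcp_rot: [2.952, -0.265, 0.988]
contact_force: [0.5, -0.1, -0.4]
grip_width: 1.0
finger_force: 0.0
```

Run:
```python
from h import *
p,R0,s=state();print(np.round(s['joint_positions'],2),p,toriser(p),np.degrees(np.arcsin(-R0[2,2])))
e=np.array([np.cos(.44),np.sin(.44),0])
go([462,-437,150]-25*e,tool(.44,np.pi/2,-1))
```

```text
[-0.62  0.24  2.22  1.27  0.31 -0.04] [ 530.21143576 -256.9146367   149.10815432] [[-91.55236075  28.2975732  149.10815432]] 53.102127470714144
clock 14.4 turn [ 1.83 -7.27 -6.85] shift [-5.24 20.37 -2.66] rows 5.9
```

Request:
{"method": "move_arm", "body": {
  "moves": "0.2 -1.2 -0.9 -0.5 2.5 -0.5 0;0.5 -2.4 -1.9 -1.2 5.5 -1 0;0.8 -3.6 -2.9 -2 9 -1.5 0;1 -4.7 -4 -3 12.5 -2 0;1.3 -5.7 -5 -4 16 -2.3 0;1.6 -6.6 -6 -4.7 19 -2.6 0;1.8 -7.3 -6.8 -5.2 20.4 -2.7 0;1.8 -7.3 -6.8 -5.2 20.4 -2.7 0"
}}

```text
clock: 15.2
tcp_pos: [440.2, -449.3, 131.8]
tcp_rot: [3.064, 0.681, -0.005]
contact_force: [-1.0, 0.1, -0.1]
grip_width: 0.995
finger_force: 0.0
```

Run:
```python
from h import *
p,R0,s=state();print(np.round(s['joint_positions'],2),p,R0.round(2).tolist())
im,d,P=shot('wrist'); np.savez('/tmp/w6',im=im,d=d,P=P); save('w6.png',im)
for r in bot.regions_of('wrist','stapler')[:3]:
    m=r['mask']&(d>0); q=P[m].astype(np.float32); print(round(r['conf'],2),r['extent'],len(q))
    for zl,zh in((36,48),(5,48)):
        k=q[(q[:,2]>zl)&(q[:,2]<zh)]
        if len(k)>50: b=cv2.minAreaRect(np.ascontiguousarray(k[:,:2]));print(zl,len(k),k.mean(0).round(1),b,cv2.boxPoints(b).round().tolist())
e=np.array([np.cos(.44),np.sin(.44),0])
go([462,-437,42]-25*e,tool(.44,np.pi/2,-1))
```

```text
[-0.8   0.46  1.71 -0.01  0.97  0.34] [ 440.18388731 -449.29713394  131.78216755] [[0.91, 0.42, -0.0], [0.42, -0.91, -0.0], [-0.0, 0.0, -1.0]]
0.61 [231.0, 65.1, 272.5, 233.1] 6117
36 3714 [ 473.4 -436.5   40.9] ((467.1260681152344, -439.6068420410156), (135.81773376464844, 21.95648193359375), 26.272682189941406) [[401.0, -460.0], [411.0, -480.0], [533.0, -419.0], [523.0, -400.0]]
5 5798 [ 476.2 -435.1   31.9] ((470.8123474121094, -437.9960632324219), (155.083984375, 36.458885192871094), 25.891389846801758) [[393.0, -455.0], [409.0, -488.0], [549.0, -421.0], [533.0, -388.0]]
clock 15.3 turn [ 0.01 -0.   -0.06] shift [-0.14  0.07 10.82] rows 2.2
```

View pics/w6.png

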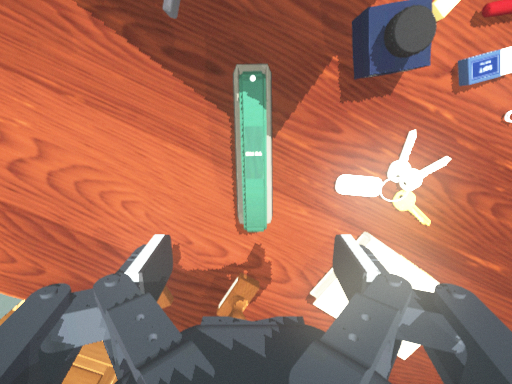

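Request:
{"method": "move_arm", "body": {
  "moves": "0 0 -0.2 0.4 0.2 3 0;0 0 -0.2 0.8 0.3 7 0;0 0 -0.2 0.8 0.3 10 0;0 0 -0.2 0.8 0.3 10.8 0;0 0 -0.2 0.8 0.3 10.8 0.5;0 0 -0.2 0.8 0.3 10.8 1;0 0 -0.2 0.8 0.3 10.8 1;0 0 -0.2 0.8 0.3 10.8 1",
  "force": 50
}}

```text
clock: 16.1
tcp_pos: [449.0, -447.7, 26.1]
tcp_rot: [3.057, 0.704, 0.002]
contact_force: [0.7, -0.1, -0.1]
grip_width: 0.331
finger_force: 0.0
```

Request:
{"method": "move_arm", "body": {
  "moves": "0 0 0 0 0 0 1;0 0 0 0 0 0 1;0 0 0 0 0 0 1;0 0 0 0 0 0 1;0 0 0 0 0 0 1"
}}

```text
clock: 16.6
tcp_pos: [449.0, -447.7, 26.0]
tcp_rot: [3.057, 0.705, 0.001]
contact_force: [-1.1, 0.3, 7.3]
grip_width: 0.242
finger_force: 50.7
```

Request:
{"method": "move_arm", "body": {
  "moves": "0 0 0 0 0 -1 1;0 0 0 0 0 -2.5 1;0 0 0 0 0 -3.5 1"
}}

```text
clock: 16.9
tcp_pos: [448.6, -447.3, 61.4]
tcp_rot: [3.058, 0.705, 0.0]
contact_force: [0.2, -0.2, -1.9]
grip_width: 0.242
finger_force: 49.6
```

Run:
```python
from h import *
p,R0,s=state();print(np.round(s['joint_positions'],2),p,s['finger_force'],s['contact_force'])
go(riser([-194,.8,p[2]+18.7]),tool(YAW,np.pi/2,-1)); go(riser([-194,.8,26+1.5+18.7]),tool(YAW,np.pi/2,-1))
```

```text
[-0.79  0.56  1.74 -0.    0.84  0.33] [ 448.64114793 -447.34915811   61.35881368] 49.55345178488642 [ 0.20970092 -0.20273891 -1.86373964]
clock 16.9 turn [ 0.04 -0.01  7.44] shift [  5.85 -17.55  -0.07] rows 4.3
clock 16.9 turn [ 0.04 -0.01  7.44] shift [  5.85 -17.56   3.32] rows 4.3
```

Request:
{"method": "move_arm", "body": {
  "moves": "0 0 1 0.8 -2.5 0 1;0 0 2.3 1.8 -5.5 0 1;0 0 3.6 2.8 -8.5 0 1;0 0 4.9 3.9 -11.5 0 1;0 0 6.2 4.9 -14.5 0 1;0 0 7.2 5.6 -16.8 0 1;0 0 7.4 5.8 -17.5 0 1;0 0 7.4 5.8 -17.5 0 1"
}}

```text
clock: 17.7
tcp_pos: [424.0, -263.8, 59.8]
tcp_rot: [3.124, -0.298, 0.002]
contact_force: [-0.0, -1.4, -1.7]
grip_width: 0.241
finger_force: 49.6
```

Run:
```python
from h import *
p,R0,s=state();print(np.round(s['joint_positions'],2),p,toriser(p),s['finger_force'])
im,d,P=shot('wrist'); np.savez('/tmp/w7',im=im,d=d,P=P); save('w7.png',im)
for r in bot.regions_of('wrist','stapler')[:2]:
    m=r['mask']&(d>0); q=toriser(P[m]).astype(np.float32); q=q[(q[:,2]>20)&(q[:,2]<90)]; b=cv2.minAreaRect(np.ascontiguousarray(q[:,:2])); print(round(r['conf'],2),r['extent'],len(q),b,np.percentile(q,[1,99],axis=0).round().tolist())
a=toriser(P.reshape(-1,3));ok=d.ravel()>0
for x0 in (-60,-40,-25,-10):
    m=ok&(abs(a[:,2]-19)<4)&(abs(a[:,0]-x0)<6)&(abs(abs(a[:,1])-28)<9); y=a[m][:,1]
    if (y<0).any() and (y>0).any(): print(x0,np.median(y[y<0]),np.median(y[y>0]))
    m=ok&(a[:,2]>70)&(a[:,2]<85)&(abs(a[:,0]-x0-70)<0)
for x in (-150,-130,-110,-95):
    m=ok&(a[:,2]>68)&(a[:,2]<90)&(abs(a[:,0]-x)<5)&(abs(a[:,1])<30); y=a[m][:,1]; print('arm',x,(np.percentile(y,2)+np.percentile(y,98))/2 if len(y) else 0,len(y))
```

```text
[-0.56  0.4   2.03 -0.    0.7   1.21] [ 424.04495165 -263.82316886   59.76675211] [[-194.34069972    0.84566003   59.76675211]] 49.629088612273335
0.63 [216.0, 51.6, 284.6, 321.3] 14233 ((-168.52767944335938, 0.18524169921875), (154.7076873779297, 37.07250213623047), 0.5967199802398682) [[-238.0, -17.0, 37.0], [-94.0, 18.0, 78.0]]
-60 -32.661592287276584 32.649657247150955
arm -150 0.38933193684772593 930
arm -130 0.6183703014128943 1060
arm -110 0.940182430244656 1075
arm -95 0.9629224099069873 6
```

View pics/w7.png

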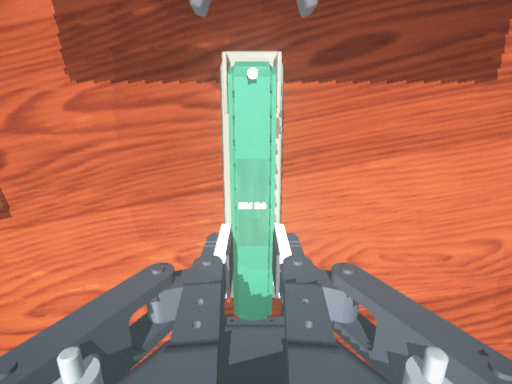

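Request:
{"method": "move_arm", "body": {
  "moves": "0 0 0 0 0 1.5 1;0 0 0 0 0 3 1;0 0 0 0 0 3.2 1;0 0 0 1.5 0 3.2 1;0 0 0 3 0 3.2 1;0 0 0 4.5 0 3.2 1;0 0 0 6 0 3.2 1;0 0 0 6 0 3.2 1"
}}

```text
clock: 18.6
tcp_pos: [485.2, -277.4, 27.9]
tcp_rot: [3.123, -0.301, 0.005]
contact_force: [-0.1, -0.7, -1.8]
grip_width: 0.236
finger_force: 49.7
```

Request:
{"method": "move_arm", "body": {
  "moves": "0 0 0 1 0 0 1;0 0 0 2 0 0 1;0 0 0 2.8 0 0 1;0 0 0 2.8 0 0 1;0 0 0 2.8 0 0.1 1;0 0 0 2.8 0 0.1 1"
}}

```text
clock: 19.2
tcp_pos: [510.0, -281.0, 26.1]
tcp_rot: [3.124, -0.301, 0.001]
contact_force: [0.9, -0.3, -1.3]
grip_width: 0.244
finger_force: 49.8
```

Request:
{"method": "move_arm", "body": {
  "moves": "0 0 0 0 0 0 0.6;0 0 0 0 0 0 0.3;0 0 0 0 0 0 0;0 0 0 0 0 0 0;0 0 0 0 0 0 0;0 0 0 0 0 -3 0;0 0 0 -1 0 -7 0;0 0 0 -2 0 -10 0.3"
}}

```text
clock: 20.0
tcp_pos: [490.6, -277.2, 127.7]
tcp_rot: [3.124, -0.301, 0.002]
contact_force: [1.0, -0.6, -0.1]
grip_width: 0.854
finger_force: 0.0
```

```bash
cat >> h.py <<'E'
def bend(tcp,Rt,x=fit()[0][0]):
    a1,d1,L1,L2,L3=x
    w=np.array(tcp)-L3*Rt[:,2]; q1=np.arctan2(w[1],w[0]); r=np.hypot(w[0],w[1])-a1;h=w[2]-d1;D=np.hypot(r,h)
    c3=(D*D-L1**2-L2**2)/(2*L1*L2);q3=np.arccos(c3);q2=np.arctan2(r,h)-np.arctan2(L2*np.sin(q3),L1+L2*c3)
    u=R.from_euler('y',-(q2+q3)).apply(R.from_euler('z',-q1).apply(Rt[:,2]))
    return np.round([q1,q2,q3,np.arctan2(u[1],u[0]),np.arccos(u[2])],2)
E
python3 - <<'E'
from h import *
p,R0,s=state();print(np.round(s['joint_positions'],2),p,toriser(p))
im,d,P=shot('wrist')
for r in bot.regions_of('wrist','stapler')[:2]:
    m=r['mask']&(d>0); q=toriser(P[m]).astype(np.float32); q=q[(q[:,2]>3)&(q[:,2]<50)]; b=cv2.minAreaRect(np.ascontiguousarray(q[:,:2])); print(round(r['conf'],2),r['extent'],len(q),b,np.percentile(q,[1,99],axis=0).round().tolist())
print(bend(p,R0))
for el in (45,55,65,75):
    for t in ([-190,1,80],[-185,1,28],[-100,1,28],[-50,1,28],[0,1,28],[15,1,28]): print(el,t,bend(riser(t),tool(YAW,np.radians(el),-1)))
for t in ([-190,1,60],[-190,1,28]):
    for el in (45,60,70): go(riser(t)+18.7*-tool(YAW,np.radians(el),-1)[:,2],tool(YAW,np.radians(el),-1))
E
```

```text
[-0.52  0.38  1.86 -0.    0.9   1.25] [ 490.64590884 -277.15647956  127.72268034] [[-126.41829485    0.73800568  127.72268034]]
0.85 [227.9, 47.8, 272.3, 223.8] 6347 ((-82.3765640258789, -0.39174461364746094), (153.54623413085938, 37.077674865722656), 0.18035130202770233) [[-155.0, -18.0, 3.0], [-7.0, 18.0, 44.0]]
[-0.51  0.36  1.91 -0.    0.87]
45 [-190, 1, 80] [-0.79  0.32  2.59  2.37  0.61]
45 [-185, 1, 28] [-0.79  0.5   2.63  2.54  0.77]
45 [-100, 1, 28] [-0.66  0.52  2.46  2.58  0.64]
45 [-50, 1, 28] [-0.61  0.54  2.36  2.58  0.57]
45 [0, 1, 28] [-0.57  0.57  2.25  2.57  0.5 ]
45 [15, 1, 28] [-0.56  0.58  2.22  2.56  0.48]
55 [-190, 1, 80] [-0.73  0.26  2.48  2.01  0.33]
55 [-185, 1, 28] [-0.72  0.4   2.52  2.39  0.44]
55 [-100, 1, 28] [-0.62  0.46  2.36  2.34  0.34]
55 [-50, 1, 28] [-0.58  0.49  2.26  2.26  0.28]
55 [0, 1, 28] [-0.54  0.53  2.15  2.12  0.23]
55 [15, 1, 28] [-0.53  0.54  2.12  2.07  0.22]
65 [-190, 1, 80] [-0.67  0.25  2.37  0.98  0.23]
65 [-185, 1, 28] [-0.66  0.37  2.41  1.74  0.19]
65 [-100, 1, 28] [-0.58  0.44  2.25  1.26  0.17]
65 [-50, 1, 28] [-0.54  0.48  2.14  0.95  0.18]
65 [0, 1, 28] [-0.51  0.53  2.03  0.69  0.21]
65 [15, 1, 28] [-0.51  0.54  2.    0.63  0.22]
75 [-190, 1, 80] [-0.62  0.27  2.26  0.28  0.39]
75 [-185, 1, 28] [-0.61  0.37  2.3   0.43  0.25]
75 [-100, 1, 28] [-0.55  0.45  2.13  0.28  0.33]
75 [-50, 1, 28] [-0.51  0.5   2.02  0.22  0.38]
75 [0, 1, 28] [-0.49  0.55  1.91  0.18  0.43]
75 [15, 1, 28] [-0.48  0.57  1.87  0.17  0.45]
clock 20.1 turn [0.03 8.93 0.06] shift [-6.52 -0.14  6.96] rows 5.2
clock 20.1 turn [0.04 5.93 0.05] shift [-6.52 -0.14  6.96] rows 3.5
clock 20.1 turn [0.04 3.93 0.05] shift [-6.52 -0.14  6.96] rows 2.3
clock 20.1 turn [0.03 8.93 0.06] shift [-6.54 -0.16 10.16] rows 5.2
clock 20.1 turn [0.04 5.93 0.05] shift [-6.54 -0.16 10.16] rows 3.5
clock 20.1 turn [0.04 3.93 0.05] shift [-6.54 -0.16 10.16] rows 2.4
```

Request:
{"method": "move_arm", "body": {
  "moves": "0 1.5 0 -2 0 0 1;0 3 0 -4 0 1 1;0 4 0 -6 0 2 1;0 4.4 0 -6.2 0 3 1;0 4.8 0 -6.2 0 3.8 1;0 5.2 0 -6.2 0 3.8 1;0 5.6 0 -6.2 0 3.8 1;0 6 0 -6.2 0 3.8 1"
}}

```text
clock: 20.9
tcp_pos: [429.1, -265.3, 87.3]
tcp_rot: [2.971, -0.287, 0.794]
contact_force: [1.7, -0.0, 0.5]
grip_width: 0.0
finger_force: 0.0
```

Run:
```python
from h import *
p,R0,s=state();print(np.round(s['joint_positions'],2),p,toriser(p),np.degrees(np.arcsin(-R0[2,2])),s['grip_width'])
for el in (45,50): go(riser([-182,.5,50])-18.7*tool(YAW,np.radians(el),-1)[:,2],tool(YAW,np.radians(el),-1))
```

```text
[-0.73  0.27  2.35  1.33  0.26 -0.23] [ 429.08744071 -265.30078926   87.34197923] [[-189.10699426    0.37834308   87.34197923]] 60.05964534190348 0.0001762701198657596
clock 20.9 turn [0.01 3.01 0.05] shift [-1.25 -0.02  3.59] rows 1.8
clock 20.9 turn [0.01 2.01 0.05] shift [-1.25 -0.02  3.59] rows 1.2
```

Request:
{"method": "move_arm", "body": {
  "moves": "0 0.5 0 0 0 0.5 1;0 1 0 -0.5 0 1 1;0 1.5 0 -0.8 0 1.8 1;0 2 0 -1.3 0 2.7 1;0 2.3 0 -1.8 0 3.7 1;0 2.5 0 -2.3 0 4.6 1;0 2.5 0 -2.6 0 5.3 1;0 2.5 0 -2.6 0 5.3 1"
}}

```text
clock: 21.7
tcp_pos: [433.0, -265.6, 27.5]
tcp_rot: [2.854, -0.275, 1.103]
contact_force: [-0.7, 0.1, -0.1]
grip_width: -0.003
finger_force: 0.0
```

Run:
```python
from h import *
p,R0,s=state();print(np.round(s['joint_positions'],2),p,toriser(p),np.degrees(np.arcsin(-R0[2,2])),s['contact_force'])
for x in (-100,0,7): go(riser([x,.5,28])-18.7*tool(YAW,np.radians(45),-1)[:,2],tool(YAW,np.radians(45),-1))
im,d,P=shot('wrist'); save('w8.png',im)
```

```text
[-0.82  0.55  2.46  2.41  0.64 -1.44] [ 433.01270958 -265.56169136   27.51009373] [[-185.20607087    0.88687261   27.51009373]] 47.74212273531381 [-0.71803719  0.08706719 -0.13761403]
clock 21.7 turn [-0.03  0.55  0.03] shift [6.34 0.07 5.69] rows 1.7
clock 21.7 turn [-0.03  0.55  0.03] shift [13.74  0.1  12.42] rows 3.7
clock 21.7 turn [-0.03  0.55  0.03] shift [14.26  0.11 12.89] rows 3.8
```

View pics/w8.png

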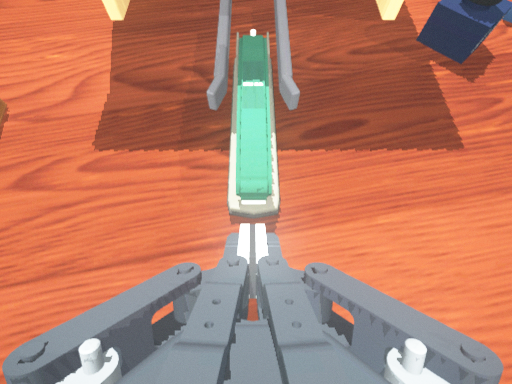

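Request:
{"method": "move_arm", "body": {
  "moves": "0 0.1 0 1.1 0 1 1;0 0.2 0 2.2 0 2 1;0 0.3 0 3.4 0 3.1 1;0 0.4 0 4.5 0 4.1 1;0 0.5 0 5.6 0 5 1;0 0.5 0 6.7 0 6 1;0 0.5 0 7.8 0 7 1;0 0.5 0 8.9 0 8 1"
}}

```text
clock: 22.55
tcp_pos: [552.3, -289.1, 30.4]
tcp_rot: [2.822, -0.271, 1.168]
contact_force: [-2.5, 0.6, 3.4]
grip_width: -0.001
finger_force: 1.9
```

Run:
```python
from h import *
p,R0,s=state();print(np.round(s['joint_positions'],2),p,toriser(p),np.degrees(np.arcsin(-R0[2,2])),s['contact_force'])
im,d,P=shot('wrist'); np.savez('/tmp/w9',im=im,d=d,P=P); save('w9.png',im)
for r in bot.regions_of('wrist','stapler')[:2]:
    m=r['mask']&(d>0); q=toriser(P[m]).astype(np.float32); q=q[(q[:,2]>3)&(q[:,2]<50)]; b=cv2.minAreaRect(np.ascontiguousarray(q[:,:2])); print(round(r['conf'],2),r['extent'],len(q),b,np.percentile(q,[1,99],axis=0).round().tolist())
for x in (0,7,11): go(riser([x,.5,28])-18.7*tool(YAW,np.radians(45),-1)[:,2],tool(YAW,np.radians(45),-1))
```

```text
[-0.66  0.6   2.27  2.49  0.55 -1.34] [ 552.3321667  -289.0532567    30.38196505] [[-63.59625089   1.08225483  30.38196505]] 45.026675937057185 [-2.48586518  0.6470726   3.41076034]
clock 22.65 turn [-0.01 -0.02  0.07] shift [4.18 0.05 4.61] rows 1.2
clock 22.65 turn [-0.01 -0.02  0.07] shift [4.68 0.06 5.11] rows 1.4
clock 22.65 turn [-0.01 -0.02  0.07] shift [4.96 0.06 5.39] rows 1.5
```

Request:
{"method": "move_arm", "body": {
  "moves": "0 0 0 0.9 0 1 1;0 0 0 1.8 0 2 1;0 0 0 2.6 0 3 1;0 0 0 3.4 0 3.8 1;0 0 0 4 0 4.4 1;0 0 0 4.2 0 4.6 1;0 0 0 4.4 0 4.8 1;0 0 0 4.6 0 5 1"
}}

```text
clock: 23.45
tcp_pos: [618.2, -302.3, 29.5]
tcp_rot: [2.819, -0.271, 1.173]
contact_force: [-14.6, 2.0, 23.8]
grip_width: 0.005
finger_force: 13.4
```

Run:
```python
from h import *
p,R0,s=state();print(p,toriser(p),np.degrees(np.arcsin(-R0[2,2])),s['contact_force'])
im,d,P=shot('wrist'); np.savez('/tmp/w10',im=im,d=d,P=P); save('w10.png',im)
for r in bot.regions_of('wrist','stapler')[:2]:
    m=r['mask']&(d>0); q=toriser(P[m]).astype(np.float32); q=q[(q[:,2]>3)&(q[:,2]<50)]; print(round(r['conf'],2),r['extent'],len(q),np.percentile(q,[1,50,99],axis=0).round().tolist() if len(q) else '')
```

```text
[ 618.24908412 -302.33771669   29.46237037] [[ 3.64569769  0.88930085 29.46237037]] 44.8043210534128 [-14.61602755   2.02557767  23.83321738]
0.71 [225.1, 61.0, 282.0, 238.5] 7302 [[9.0, -18.0, 4.0], [58.0, -0.0, 39.0], [147.0, 17.0, 44.0]]
```

View pics/w10.png

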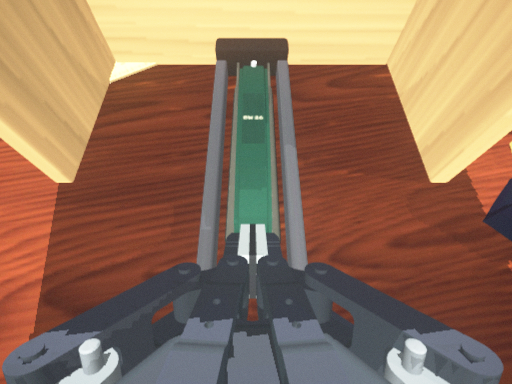

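Run:
```python
from h import *
z=np.load('/tmp/w10.npz');a=toriser(z['P'].reshape(-1,3)).reshape(384,512,3)
print('col253'); 
for v in list(range(36,80,3))+list(range(196,236,4)): print(v,a[v,253].round(0).tolist(),a[v,234].round(0).tolist(), a[v,272].round(0).tolist())
```

```text
col253
36 [196.0, 0.0, 30.0] [196.0, 17.0, 30.0] [195.0, -17.0, 30.0]
39 [192.0, 0.0, 30.0] [191.0, 17.0, 30.0] [192.0, -17.0, 30.0]
42 [187.0, 0.0, 29.0] [188.0, 17.0, 29.0] [188.0, -17.0, 29.0]
45 [183.0, 0.0, 30.0] [183.0, 17.0, 30.0] [184.0, -17.0, 29.0]
48 [181.0, 0.0, 28.0] [179.0, 17.0, 29.0] [180.0, -17.0, 29.0]
51 [179.0, 0.0, 27.0] [178.0, 17.0, 27.0] [178.0, -17.0, 27.0]
54 [178.0, 0.0, 24.0] [178.0, 17.0, 24.0] [179.0, -17.0, 24.0]
57 [178.0, -0.0, 21.0] [178.0, 17.0, 22.0] [178.0, -17.0, 22.0]
60 [177.0, -0.0, 19.0] [178.0, 17.0, 18.0] [179.0, -18.0, 18.0]
63 [142.0, 0.0, 42.0] [179.0, 18.0, 14.0] [178.0, -18.0, 15.0]
66 [141.0, 0.0, 40.0] [179.0, 18.0, 11.0] [178.0, -18.0, 12.0]
69 [139.0, 0.0, 38.0] [178.0, 18.0, 9.0] [178.0, -18.0, 9.0]
72 [135.0, 0.0, 39.0] [178.0, 18.0, 5.0] [178.0, -18.0, 5.0]
75 [131.0, 0.0, 39.0] [178.0, 18.0, 2.0] [177.0, -18.0, 3.0]
78 [126.0, 0.0, 41.0] [178.0, 19.0, -2.0] [177.0, -19.0, -1.0]
196 [26.0, -0.0, 40.0] [42.0, 13.0, 10.0] [42.0, -14.0, 10.0]
200 [24.0, -0.0, 38.0] [38.0, 13.0, 10.0] [39.0, -14.0, 10.0]
204 [22.0, -0.0, 38.0] [36.0, 13.0, 10.0] [36.0, -14.0, 9.0]
208 [19.0, -0.0, 39.0] [20.0, 11.0, 36.0] [33.0, -13.0, 10.0]
212 [17.0, -0.0, 38.0] [-47.0, 0.0, 180.0] [30.0, -13.0, 10.0]
216 [14.0, -0.0, 38.0] [16.0, 11.0, 35.0] [27.0, -13.0, 10.0]
220 [13.0, -0.0, 36.0] [14.0, 11.0, 34.0] [24.0, -13.0, 10.0]
224 [11.0, -0.0, 36.0] [12.0, 11.0, 33.0] [21.0, -13.0, 9.0]
228 [6.0, -0.0, 42.0] [10.0, 11.0, 31.0] [18.0, -13.0, 10.0]
232 [2.0, -0.0, 47.0] [8.0, 11.0, 29.0] [16.0, -13.0, 9.0]
```

Request:
{"method": "move_arm", "body": {
  "moves": "0 0 0 0.4 0 -0.4 1;0 0 0 -0.7 0 -1.4 1;0 0 0 -2.5 0 -3.2 1;0 0 0 -3.3 0 -2.5 1;0 0 0 -3.7 0 -1.9 1;0 0 0 -3.7 0 -1.9 1;0 0 0 -3.7 0 -1.9 1"
}}

```text
clock: 24.25
tcp_pos: [578.7, -294.3, 14.2]
tcp_rot: [2.823, -0.271, 1.167]
contact_force: [-0.4, 0.4, 0.3]
grip_width: 0.002
finger_force: 0.0
```

Run:
```python
from h import *
p,R0,s=state();print(p,toriser(p),np.degrees(np.arcsin(-R0[2,2])),s['contact_force'])
im,d,P=shot('wrist'); np.savez('/tmp/w11',im=im,d=d,P=P); save('w11.png',im)
a=toriser(P.reshape(-1,3)).reshape(384,512,3)
for v in list(range(60,70,3))+list(range(190,240,5)): print(v,a[v,253].round(0).tolist(),a[v,238].round(0).tolist(), a[v,270].round(0).tolist())
go(riser([0,0.5,17])-18.7*tool(YAW,np.radians(45),-1)[:,2],tool(YAW,np.radians(45),-1))
```

```text
[ 578.74656267 -294.34620672   14.20982071] [[-36.65681175   1.03478395  14.20982071]] 45.07587154154234 [-0.4114191   0.4101016   0.32144032]
60 [82.0, 0.0, 43.0] [86.0, 11.0, 39.0] [127.0, -15.0, 10.0]
63 [79.0, 0.0, 43.0] [84.0, 11.0, 39.0] [123.0, -15.0, 10.0]
66 [76.0, 0.0, 42.0] [80.0, 11.0, 40.0] [119.0, -14.0, 10.0]
69 [73.0, 0.0, 43.0] [76.0, 11.0, 40.0] [116.0, -14.0, 10.0]
190 [2.0, -0.0, 2.0] [4.0, 10.0, -2.0] [5.0, -12.0, -2.0]
195 [1.0, -0.0, -3.0] [1.0, 10.0, -3.0] [0.0, -12.0, -2.0]
200 [-4.0, -0.0, -1.0] [-3.0, 10.0, -2.0] [-3.0, -12.0, -2.0]
205 [-7.0, -0.0, -2.0] [-8.0, 10.0, -2.0] [-7.0, -12.0, -2.0]
210 [-11.0, -0.0, -3.0] [-11.0, 10.0, -2.0] [-11.0, -12.0, -2.0]
215 [-15.0, -0.0, -2.0] [-14.0, 10.0, -3.0] [-14.0, -12.0, -3.0]
220 [-18.0, -0.0, -2.0] [-18.0, 10.0, -2.0] [-18.0, -11.0, -2.0]
225 [-32.0, -0.0, 25.0] [-22.0, 9.0, -2.0] [-21.0, -11.0, -3.0]
230 [-37.0, -0.0, 31.0] [-25.0, 9.0, -2.0] [-25.0, -11.0, -2.0]
235 [-40.0, -0.0, 33.0] [-38.0, 8.0, 26.0] [-38.0, -9.0, 26.0]
clock 24.3 turn [-0.01  0.01  0.05] shift [2.76 0.07 2.4 ] rows 0.7
```

Request:
{"method": "move_arm", "body": {
  "moves": "0 0 0 1 0 0.3 1;0 0 0 2 0 1.3 1;0 0 0 2.7 0 2 1;0 0 0 3 0 2.3 1;0 0 0 3.2 0 2.5 1;0 0 0 3.4 0 2.7 1;0 0 0 3.4 0 2.7 1"
}}

```text
clock: 25.0
tcp_pos: [621.1, -302.6, 19.3]
tcp_rot: [2.822, -0.271, 1.167]
contact_force: [-0.4, -0.4, -1.1]
grip_width: -0.001
finger_force: 0.0
```

Run:
```python
from h import *
p,R0,s=state();print(p,toriser(p),s['contact_force'])
im,d,P=shot('wrist'); save('w12.png',im)
a=toriser(P.reshape(-1,3)).reshape(384,512,3)
q=a[(d>0)&(abs(a[...,1])<17)&(a[...,0]>100)&(a[...,0]<172)]; print('far arm z>34 max x',np.percentile(q[q[:,2]>34][:,0],99), 'base z~8', np.percentile(q[(q[:,2]>4)&(q[:,2]<13)][:,0],[95,99]))
for v in range(45,75,2): print(v,a[v,253].round(0).tolist(),a[v,238].round(0).tolist())
```

```text
[ 621.13228384 -302.56417172   19.34484943] [[ 6.51779552  1.22867755 19.34484943]] [-0.43024808 -0.43718879 -1.08806188]
far arm z>34 max x 151.57586731239675 base z~8 [152.52498773 158.40729899]
45 [152.0, 1.0, 41.0] [178.0, 13.0, 24.0]
47 [149.0, 1.0, 41.0] [160.0, 12.0, 34.0]
49 [150.0, 1.0, 39.0] [158.0, 12.0, 34.0]
51 [149.0, 1.0, 38.0] [157.0, 12.0, 33.0]
53 [146.0, 1.0, 38.0] [153.0, 12.0, 34.0]
55 [143.0, 1.0, 39.0] [151.0, 12.0, 33.0]
57 [140.0, 1.0, 39.0] [149.0, 12.0, 33.0]
59 [137.0, 1.0, 40.0] [146.0, 12.0, 33.0]
61 [135.0, 1.0, 40.0] [144.0, 12.0, 33.0]
63 [133.0, 0.0, 40.0] [142.0, 12.0, 33.0]
65 [130.0, 0.0, 41.0] [139.0, 12.0, 33.0]
67 [127.0, 0.0, 41.0] [137.0, 12.0, 33.0]
69 [124.0, 0.0, 42.0] [135.0, 12.0, 33.0]
71 [121.0, 0.0, 42.0] [135.0, 12.0, 31.0]
73 [118.0, 0.0, 43.0] [136.0, 12.0, 29.0]
```

Request:
{"method": "move_arm", "body": {
  "moves": "0 0 0 0.2 0 0.2 1;0 0 0 0.3 0 0.3 1;0 0 0 0.4 0 0.4 1;0 0 0 0.5 0 0.5 1;0 0 0 0.6 0 0.6 1;0 0 0 0.7 0 0.7 1;0 0 0 0.8 0 0.8 1;0 0 0 0.8 0 0.8 1"
}}

```text
clock: 25.85
tcp_pos: [631.2, -304.6, 19.1]
tcp_rot: [2.823, -0.272, 1.165]
contact_force: [-9.0, 0.9, 4.2]
grip_width: 0.003
finger_force: 4.0
```

Request:
{"method": "move_arm", "body": {
  "moves": "0 0 0 0.1 0 0.1 1;0 0 0 0.2 0 0.2 1;0 0 0 0.2 0 0.2 1;0 0 0 0.2 0 0.2 1"
}}

```text
clock: 26.25
tcp_pos: [631.5, -304.5, 18.3]
tcp_rot: [2.825, -0.274, 1.16]
contact_force: [-24.1, 3.7, 15.0]
grip_width: -0.001
finger_force: 11.9
```

Run:
```python
from h import *
p,R0,s=state();print(p,toriser(p),s['contact_force'])
im,d,P=shot('wrist'); save('w13.png',im)
a=toriser(P.reshape(-1,3)).reshape(384,512,3)
for v in range(38,66,2): print(v,a[v,253].round(0).tolist(),a[v,233].round(0).tolist(),a[v,274].round(0).tolist())
```

```text
[ 631.48737839 -304.54345883   18.27260397] [[17.06008654  1.30391566 18.27260397]] [-24.1481041    3.65259241  15.0344213 ]
38 [187.0, 0.0, 29.0] [186.0, 17.0, 29.0] [186.0, -17.0, 30.0]
40 [184.0, 0.0, 29.0] [184.0, 17.0, 29.0] [183.0, -17.0, 30.0]
42 [164.0, 0.0, 41.0] [179.0, 17.0, 31.0] [181.0, -17.0, 30.0]
44 [162.0, 0.0, 41.0] [179.0, 17.0, 29.0] [180.0, -17.0, 29.0]
46 [160.0, 0.0, 40.0] [178.0, 17.0, 28.0] [178.0, -17.0, 28.0]
48 [160.0, 0.0, 39.0] [178.0, 17.0, 26.0] [178.0, -17.0, 26.0]
50 [158.0, 0.0, 39.0] [177.0, 17.0, 25.0] [179.0, -17.0, 24.0]
52 [154.0, 0.0, 39.0] [177.0, 17.0, 23.0] [179.0, -17.0, 22.0]
54 [152.0, 0.0, 39.0] [178.0, 17.0, 21.0] [178.0, -17.0, 21.0]
56 [150.0, 0.0, 39.0] [177.0, 17.0, 19.0] [178.0, -18.0, 19.0]
58 [146.0, 0.0, 40.0] [178.0, 17.0, 17.0] [179.0, -18.0, 17.0]
60 [144.0, 0.0, 40.0] [178.0, 17.0, 15.0] [178.0, -18.0, 15.0]
62 [141.0, 0.0, 41.0] [178.0, 18.0, 13.0] [178.0, -18.0, 14.0]
64 [138.0, 0.0, 41.0] [178.0, 18.0, 11.0] [178.0, -18.0, 11.0]
```

View pics/w13.png

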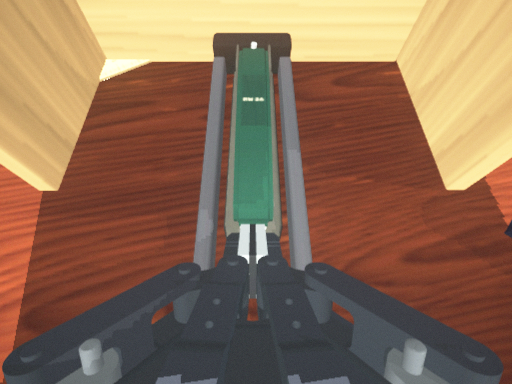

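Request:
{"method": "move_arm", "body": {
  "moves": "0 0 0 -0.3 0 -0.3 1;0 0 0 -1 0 -1 1;0 0 0 -2.5 0 -2.5 1;0 0 0 -4 0 -4.5 1;0 0 0 -5 0 -7 1;0 0 0 -5 0 -10 1;0 0 0 -5 0 -13 1;0 0 0 -5 0 -15 1"
}}

```text
clock: 27.1
tcp_pos: [495.0, -277.7, 91.3]
tcp_rot: [2.822, -0.271, 1.168]
contact_force: [0.5, -0.3, 0.8]
grip_width: -0.001
finger_force: 0.0
```

Run:
```python
from h import *
p,R0,s=state();print(p,toriser(p),s['contact_force'],s['clock'])
im,d,P=shot('wrist'); save('w14.png',im)
for n in('wrist','side','scene'):
  if n!='wrist': im,d,P=shot(n)
  for t in ('stapler','stamp','ink_bottle','mug'):
    for r in bot.regions_of(n,t)[:3]:
      m=r['mask']&(d>0); q=P[m]; print(n,t,round(r['conf'],2),r['extent'],np.median(q,0).round(),(np.percentile(toriser(q),[1,99],axis=0).round().tolist() if t=='stapler' else np.percentile(q,99,axis=0).round()))
```

```text
[ 494.99683686 -277.72818844   91.28233516] [[-122.03933339    1.02457536   91.28233516]] [ 0.50426781 -0.2804597   0.80304506] 27.1
wrist stapler 0.81 [233.4, 31.0, 268.0, 143.6] [ 676. -316.   35.] [[20.0, -18.0, 2.0], [161.0, 18.0, 43.0]]
wrist ink_bottle 0.92 [399.1, 86.9, 480.9, 162.9] [ 594. -490.   35.] [ 630. -469.   57.]
side stapler 0.7 [297.5, 179.9, 340.7, 201.5] [ 690. -323.   30.] [[23.0, -14.0, 8.0], [158.0, 11.0, 45.0]]
side stamp 0.64 [235.7, 276.0, 261.7, 301.5] [ 307. -498.   17.] [ 337. -464.   66.]
side stamp 0.59 [208.5, 254.0, 219.5, 283.7] [ 279. -405.   17.] [ 307. -382.   66.]
side ink_bottle 0.81 [330.1, 227.5, 349.3, 251.5] [ 591. -510.   35.] [ 633. -471.   59.]
side mug 0.71 [238.6, 120.2, 264.5, 152.8] [696.  15.  59.] [1524. 1242.   90.]
scene stamp 0.82 [345.5, 211.8, 373.6, 237.4] [ 277. -392.   17.] [ 303. -372.   66.]
scene stamp 0.72 [373.1, 186.8, 391.8, 217.4] [ 303. -486.   17.] [ 333. -476.   66.]
scene mug 0.58 [102.6, 155.6, 140.5, 201.7] [721.  51.  58.] [743.  99.  91.]
```

Run:
```python
from h import *
im,d,P=shot('side'); q=P[d>0]; q=q[(abs(q[:,0]-530)<50)&(abs(q[:,1]+8)<50)&(q[:,2]>20)&(q[:,2]<90)]
print(len(q),q.mean(0),q.max(0),q[q[:,2]>40].mean(0))
if len(q)>20 and 66<np.percentile(q[:,2],98)<80: print(bot.job_done())
```

```text
<stdin>:3: RuntimeWarning: Mean of empty slice.
  ret = um.true_divide(
Traceback (most recent call last):
ValueError: zero-size array to reduction operation maximum which has no identity
```

Request:
{"method": "move_arm", "body": {
  "moves": "0 0 0 1 -2 -2 1;0 0 0 2 -5 -4 1;0 0 0 3 -9 -5 1;0 0 0 4 -13 -6 1;0 0 0 4 -17 -6 1;0 0 0 4 -20 -6 1"
}}

```text
clock: 28.5
tcp_pos: [519.0, -103.6, 163.3]
tcp_rot: [2.816, -0.269, 1.179]
contact_force: [1.4, -1.2, 0.2]
grip_width: 0.0
finger_force: 0.0
```

Run:
```python
from h import *
print(state()[0])
for n in ('wrist','scene','side'):
    im,d,P=shot(n); save('z_'+n+'.png',im); q=P[d>0]; q=q[(abs(q[:,0]-530)<50)&(abs(q[:,1]+8)<50)&(q[:,2]>20)&(q[:,2]<90)]
    print(n,len(q),q.mean(0).round() if len(q) else '',np.percentile(q[:,2],98) if len(q) else '', q[q[:,2]>45].mean(0).round() if len(q) else '')
    for r in bot.regions_of(n,'stamp')[:3]: print(r['extent'],round(r['conf'],2))
```

```text
[ 519.01986148 -103.57277258  163.28718728]
wrist 550 [532. -13.  42.] 71.39911739824986 [535. -11.  69.]
[129.8, 261.2, 176.0, 324.2] 0.65
scene 0   
[347.4, 212.5, 373.5, 235.0] 0.89
[372.3, 184.6, 388.9, 216.5] 0.87
side 156 [529. -15.  41.] 73.87613653695796 [528. -16.  64.]
[235.4, 278.2, 260.6, 303.0] 0.97
[206.0, 150.6, 223.7, 171.5] 0.69
[205.7, 254.5, 219.6, 282.0] 0.51
```

The stamp is standing in the tray, with its top at about 72 mm, and the stapler is home. The arm is touching nothing, so I'm handing the job in.

```bash
python3 -c "
from cell import bot
print(bot.job_done())"
```

```text
the job is handed in; nothing more can be done
None
```

The job is handed in at about 28.5 s: the stamp stands upright in the felt-lined tray, the stapler sits between the rails against the back stop, and the ink bottle and mug were not touched.

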